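# Pack the model set into its foam inserts

## Robot

A 6-joint arm with a two-finger parallel gripper is mounted at the origin on the work surface. World frame = base frame: x ahead of the robot, y to its left, z up, the work surface at z = 0. Lengths are in mm, angles in rad, forces in N, time in s.
With the tool pointing down it reaches from about 350 to 975 mm from the base axis. Payload 7.1 kg.
Tool frame: the origin (TCP) lies on the front face of the gripper's body, between the roots of the fingers; the fingertips stand 80 mm ahead of it and the grasp point (between the pads) lies 61 mm ahead of it (env.tips_ahead is the distance from the TCP to the fingertips, in mm); z points along the fingers, y is the line along which they close (so a half turn about z gives the same grasp; the last joint's range is limited). The gripper opens to 88 mm and grips with 3 to 60 N. Pads are 20 mm wide; open, the fingers measure 115 mm over their backs; the gripper's body (75 mm by 178 mm) begins 61 mm behind the grasp point.
Start: joints at [1.235, 0.423, 1.63, -0, 1.089, -0.019], TCP at [194.673, 593.892, 302.675] pointing down, gripper open.
Joint ranges: [-3, 3], [-0.9, 2.11], [0.09, 2.58], [-1.31, 4.45], [0.11, 2.69], [-2.54, 2.54]. Speed limits (rad/s): [2.39, 2.39, 3.01, 3.14, 3.14, 3.14].

## Interface

Orientations are given as a unit quaternion [x, y, z, w].
In Python, from station import env, set_gripper, viewer, workorder gives the robot as it stands. Calls block until the motion is done:
- env.reach(position, orientation): joint-space move of the TCP to a pose.
- env.move_l(position, rot=None, rate=150, f_stop=None): straight line of the TCP; rot=None keeps the orientation; rate is the mean speed in mm/s. With f_stop (N) it stops when the force on the tool has changed by that much, and returns True; else False.
- env.move_joints(angles): joint-space move.
- set_gripper(opening): finger opening in mm; the grip force is fixed at half the most; returns when the fingers have stopped.
- env.hold(seconds).
- env.ik(position, orientation): joint angles nearest the present ones, or None.
- env.read_state(): the state.
- viewer.camera(name): name is "scene" or "top" or "wrist"; returns the picture (420x560x3 uint8, blue, green, red); there is no depth.
- viewer.camera_params(name): a dict with "fx", "fy", "cx", "cy" (pixels), "pose" (4x4, takes a point from camera to world coordinates); the wrist camera has in their place "tool_from_camera" (4x4, takes a point from camera to tool coordinates, whose origin is the TCP and whose axes are the flange's). Camera axes: x right, y up, looking along -z (the intrinsics and any distortion apply to the point x, -y, -z); pixel columns grow to the right and rows downward; lengths in mm; the calibration is good to about 2 mm. A picture is of the moment at which its call begins: read the wrist's pose just before it. camera_params takes no time and is no camera call.
A pose or a line that the arm cannot do raises env.IKError and nothing moves.
- workorder.sign_off(): hands the job in; it is judged then, once.
The state is a dict: "time_s": time; "qpos": joint angles; "dq": joint speeds; "tau": joint torques, N m; "tool_pos": TCP position; "orientation": TCP orientation; "force": force on the tool from outside, world axes, zero at the start; "wrist_torque": the same for the moment, N m; "width": finger opening in mm; "grip_force": force on a finger pad.
Only numpy, scipy, OpenCV 4.12 (cv2) and the standard library are available. Lean on these libraries where they do the work, as an engineer would, in place of code of your own. Each camera call takes 0.05 s, during which the arm holds its last target. There are 200 camera calls.

## Task

Pack the model set away: take the pile on the counter apart from the top down, one piece at a time, and set each piece upright and fully down to the bottom of the foam insert cut to its shape - the chess knight in the round cutout, the aluminium stand in the square one, the brown cliff edge in the cut-cornered one, and last the road segment in the long rectangular one. Do not let the knight or the stand tip over, and do not knock over the two paint pots.

Things in the scene. Friction and masses are not known exactly. Their poses are not given: they have to be found in the camera images.
- knight: Black ceramic chess knight, 63 mm tall, 80 g, standing on top of the cliff edge. Round base 34 mm across, 7 mm high; from 20 to 56 mm above the underside a horse's neck and head with flat cheeks, 18 mm thick along y; the snout points along +x, reaching 17 mm from the axis. Grip it across the cheeks. Origin: centre of the underside; z up through the head.
- stand: Bare aluminium miniature stand, 50 mm tall, 75 g, standing on top of the cliff edge next to the knight (either end). Square base 38 x 38 x 8 mm (sides along x and y), post 16 mm thick up to 26 mm, then a knurled barrel 26 mm in diameter from 26 to 50 mm above the underside, good to grip, with a dark slot across its top. Origin: centre of the underside; z up.
- cliff: Brown resin cliff edge with rugged layered sides, a block 104 (x) x 46 (y) x 34 (z) mm with its four upright corners cut off by 10 mm, 150 g, lying on the road segment, same long direction. Grip it across y. Origin: centre of the underside; z up.
- road: Dark grey plastic road segment with pale kerbs and white centre dashes, flat slab 132 (x) x 60 (y) x 14 (z) mm, 90 g, the bottom of the pile, lying on the counter. Grip it across y, with the fingertips near the counter. Origin: centre of the underside; z up.
- foam_knight: Fixed foam insert, blue on top, yellow at the cutout's floor, 20 mm high; cutout 12 mm deep (floor 8 mm above the underside), its mouth bevelled 4 mm wider over the upper 8 mm. 104 x 104 mm with a ROUND cutout 42 mm across, for the knight (any heading). Origin: centre of the underside and of the cutout; z up.
- foam_stand: Fixed foam insert, blue on top, yellow at the cutout's floor, 20 mm high; cutout 12 mm deep (floor 8 mm above the underside), its mouth bevelled 4 mm wider over the upper 8 mm. 104 x 104 mm with a SQUARE cutout 46 x 46 mm, sides along x and y, for the aluminium stand. Origin: centre of the underside and of the cutout; z up.
- foam_cliff: Fixed foam insert, blue on top, yellow at the cutout's floor, 20 mm high; cutout 12 mm deep (floor 8 mm above the underside), its mouth bevelled 4 mm wider over the upper 8 mm. 150 (x) x 108 (y) mm, cutout 112 (x) x 54 (y) mm, corners CUT OFF, for the cliff edge. An equally deep finger channel 52 mm wide runs across its middle along y. Origin: centre of the underside and of the cutout; z up.
- foam_road: Fixed foam insert, blue on top, yellow at the cutout's floor, 20 mm high; cutout 12 mm deep (floor 8 mm above the underside), its mouth bevelled 4 mm wider over the upper 8 mm. 178 (x) x 108 (y) mm, RECTANGULAR cutout 140 (x) x 68 (y) mm, for the road segment. An equally deep finger channel 52 mm wide runs across its middle along y. Origin: centre of the underside and of the cutout; z up.
- pot_red: Small paint pot with a red lid, 30 mm across, 34 mm tall, 40 g, standing loose on the counter next to the knight's insert. Origin: centre of the underside; z up.
- pot_green: The same pot with a green lid, standing next to the stand's insert. Origin: centre of the underside; z up.
Mind the look-alikes: they are no part of the job. Several things have the shape of the knight; the one meant has the colours described above.

How it is judged:
By the outcome, as a careful person would: the job done as asked, in the order asked, and still so for the second after the job is handed in, with the robot touching nothing.
It also fails if it takes over 120 s, if anything falls off the work surface, if the arm or the gripper's body presses on something with over 40 N, if the wrist force passes 120 N, or if a joint passes its speed limit or range.

## Working session

There is one attempt and no reset: what is moved stays moved. The work goes in short steps, each a Python script; the robot and the scene stay as the last script left them, time stands still between calls to the robot, and variables do not carry over. Pictures are saved under pics/ and viewed, at most 14 in all, crops included, and the job is handed in when it is done.

```bash
ls; mkdir -p pics; python3 - <<'E'
from station import env, viewer
import cv2, numpy as np
for n in ("scene","top"):
    cv2.imwrite(f"pics/{n}0.png",viewer.camera(n))
for n in ("scene","top","wrist"):
    p=viewer.camera_params(n); print(n,{k:(np.round(v,3).tolist()) for k,v in p.items()})
s=env.read_state(); print(s['time_s'],s['orientation'],s['width'],s['force'])
E
```

```text
pics
scene {'fx': 390.933, 'fy': 390.933, 'cx': 276.619, 'cy': 204.307, 'pose': [[-0.094, -0.646, 0.758, 1223.182], [0.995, -0.051, 0.08, 55.854], [-0.014, 0.762, 0.648, 621.895], [0.0, 0.0, 0.0, 1.0]]}
top {'fx': 536.958, 'fy': 536.958, 'cx': 274.362, 'cy': 209.633, 'pose': [[0.013, 0.985, -0.17, 348.757], [-1.0, 0.012, -0.009, -11.527], [-0.007, 0.17, 0.985, 1366.412], [0.0, 0.0, 0.0, 1.0]]}
wrist {'fx': 325.35, 'fy': 325.35, 'cx': 281.51, 'cy': 210.864, 'tool_from_camera': [[-0.0, 0.962, 0.272, 74.157], [1.0, 0.0, 0.0, -0.757], [0.0, 0.272, -0.962, -81.858], [0.0, 0.0, 0.0, 1.0]]}
0.1 [ 1.57738920e-01  9.87480606e-01 -6.85403132e-04 -1.24831824e-04] 87.82266814016926 [-0.47345564  0.02589544  0.43314579]
```

View pics/scene0.png

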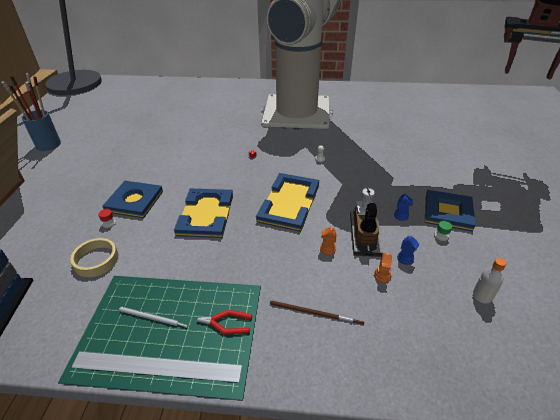

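View pics/top0.png

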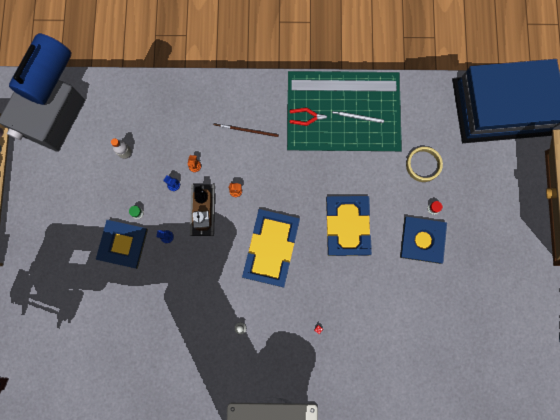

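The black knight sits on the pile at scene (370,215) and top (201,193). Look-alikes:
- orange knights at scene (328,240) and (384,268)
- blue knights at scene (403,207) and (408,250)
- a small white pawn-like piece at scene (320,155)

I choose the black one on the brown block. The inserts in the top view are knight (424,239), cliff (348,226), road (271,247) and stand (122,244).

```bash
cat > h.py <<'E'
from station import env, set_gripper, viewer, workorder
import cv2, numpy as np
from scipy.spatial.transform import Rotation as R
def down(a):   # tool pointing down, tool x at heading a (rad)
    return np.array([np.cos(a/2),np.sin(a/2),0,0])
def cam(name):
    p=viewer.camera_params(name)
    if name=="wrist":
        s=env.read_state(); T=np.eye(4); T[:3,:3]=R.from_quat(s['orientation']).as_matrix(); T[:3,3]=s['tool_pos']
        P=T@np.array(p['tool_from_camera'])
    else: P=np.array(p['pose'])
    return p,P
def ground(px,z,p,P):
    px=np.atleast_2d(np.asarray(px,float))
    d=np.c_[(px[:,0]-p['cx'])/p['fx'],-(px[:,1]-p['cy'])/p['fy'],-np.ones(len(px))]@P[:3,:3].T
    o=P[:3,3]; return o+d*((z-o[2])/d[:,2])[:,None]
def proj(X,p,P):
    c=(np.atleast_2d(X)-P[:3,3])@P[:3,:3]
    return np.c_[p['cx']+p['fx']*c[:,0]/-c[:,2], p['cy']-p['fy']*c[:,1]/-c[:,2]]
def shot(name,file=None):
    pp=cam(name); im=viewer.camera(name)
    if file: cv2.imwrite("pics/"+file,im)
    return im,pp[0],pp[1]
E
python3 - <<'E'
from h import *
p,P=cam("top")
for n,px,z in [("knight",(201,190),100),("stand",(201,215),98),("pile",(203,210),40),("fk",(424,239),8),("fc",(348,226),8),("fr",(271,247),8),("fs",(122,244),8),("potr",(436,207),34),("potg",(135,210),34),("bl",(172,183),60),("or",(236,188),60),("or2",(194,163),60),("bl2",(165,237),60)]:
    g=ground(px,z,p,P)[0]; print(n,g.round(), round(np.hypot(*g[:2])))
im=cv2.imread("pics/top0.png")[140:280,80:260]; a=cv2.resize(im,None,fx=3,fy=3,interpolation=cv2.INTER_CUBIC)
# wrist view above pile
g=ground((203,210),50,p,P)[0]
for a in (np.pi,0,np.pi/2):
    print(a,env.ik([g[0],g[1],330],down(a)))
env.reach([g[0],g[1],300],down(np.pi))
shot("wrist","w_pile.png"); print(env.read_state()['tool_pos'],env.read_state()['time_s'])
E
```

```text
knight [613. 177. 100.] 638
stand [553. 175.  98.] 580
pile [575. 179.  40.] 602
fk [ 512. -380.    8.] 638
fc [ 543. -188.    8.] 575
fr [487.   8.   8.] 487
fs [490. 387.   8.] 624
potr [ 590. -406.   34.] 717
potg [574. 352.  34.] 673
bl [639. 256.  60.] 688
or [628.  96.  60.] 635
or2 [691. 203.  60.] 720
bl2 [503. 267.  60.] 570
3.141592653589793 [ 2.81027799e-01  3.56897465e-01  1.66308742e+00 -4.44089210e-16
  1.12160777e+00 -1.28976853e+00]
0 [ 2.81027799e-01  3.56897465e-01  1.66308742e+00 -4.44089210e-16
  1.12160777e+00  1.85182413e+00]
1.5707963267948966 [ 2.81027799e-01  3.56897465e-01  1.66308742e+00 -4.44089210e-16
  1.12160777e+00  2.81027799e-01]
[572.78900739 178.64660527 300.0068884 ] 2.175
```

View pics/w_pile.png

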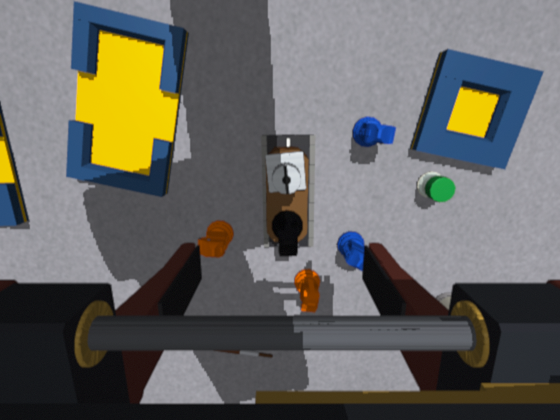

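The wrist view (up is −x, right is +y) shows three things:
- The stand's top disc is at (287,179).
- The black knight is at (288,228), with its snout toward +x (down).
- The road ends are at rows 135 and ~247.

The two orange and two blue look-alikes stand off to the sides. Next I check a close crop and measure by colour masks.

```bash
cat >> h.py <<'E'
def foam(im,p,P,near,size):
    """centre (world xy), heading of the long side of a foam top (z=20), from its blue outline nearest to `near`"""
    hsv=cv2.cvtColor(im,cv2.COLOR_BGR2HSV)
    m=cv2.inRange(hsv,(100,110,35),(125,255,255))|cv2.inRange(hsv,(20,120,60),(35,255,255))
    m=cv2.morphologyEx(m,cv2.MORPH_OPEN,np.ones((3,3)))
    cs=[c for c in cv2.findContours(m,cv2.RETR_EXTERNAL,cv2.CHAIN_APPROX_NONE)[0] if cv2.contourArea(c)>2000]
    best=None
    for c in cs:
        g=ground(c[:,0,:],20,p,P)[:,:2].astype(np.float32)
        (x,y),(w,h),a=cv2.minAreaRect(g); 
        if w<h: a+=90; w,h=h,w
        d=np.hypot(x-near[0],y-near[1])
        if best is None or d<best[0]: best=(d,np.array([x,y]),(round(w,1),round(h,1)),(a+90)%180-90,c)
    return best[1:]
E
python3 - <<'E'
from h import *
im,p,P=shot("wrist")
for n,near,s in (("road",(487,8),0),("stand",(490,387),0)):
    c,wh,a,_=foam(im,p,P,near,0); print(n,c.round(1),wh,round(a,1))
# yellow floors
hsv=cv2.cvtColor(im,cv2.COLOR_BGR2HSV)
print("stand top",ground((287,179.5),98,p,P).round(1),"knight base",ground((288,226),53,p,P).round(1))
print("road end near, far", ground([(264,135),(314,135),(264,246),(314,246)],14,p,P).round(1))
cv2.imwrite("pics/c1.png",cv2.resize(im[125:275,220:400],None,fx=4,fy=4,interpolation=cv2.INTER_CUBIC))
E
```

```text
road [486.2  10.1] (177.0, 112.3) -12.6
stand [490.6 384.1] (106.8, 103.1) 78.3
stand top [[549.7 182.6  98. ]] knight base [[607.9 184.7  53. ]]
road end near, far [[515.3 158.5  14. ]
 [515.3 213.6  14. ]
 [646.4 156.6  14. ]
 [646.4 217.2  14. ]]
```

View pics/c1.png

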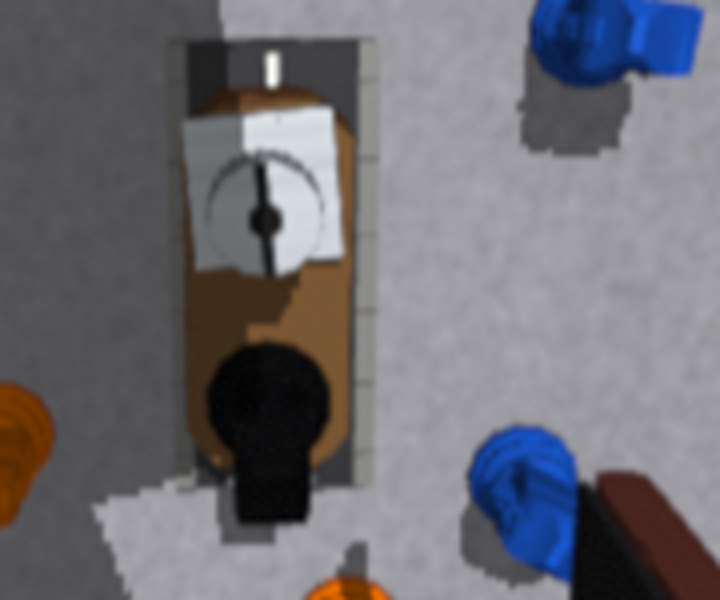

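The crop confirms the black knight, its snout along +x with the cheeks facing ±y. Beside it is the grey stand with the slot, turned about 5° anticlockwise. Knight base circle is centred at wrist px (287,226) and the stand's top disc at (286.3,179.3). Now I pick the knight.

```bash
python3 - <<'E'
from h import *
_p,P=cam("wrist"); p=_p
kb=ground((287,226),54,p,P)[0]; print("kb",kb.round(1), "headline y",ground((287.8,245),95,p,P)[0].round(1))
print("stand top",ground((286.3,179.3),98,p,P)[0].round(1),"stand base",ground((286,172.5),56,p,P)[0].round(1))
pt=ground([(262,135),(314.5,135),(264.5,246.5),(313,246.5)],14,p,P); print(pt.round(1))
set_gripper(56)
x,y=kb[0]+2,kb[1]
env.reach([x,y,200],down(np.pi))
hit=env.move_l([x,y,149],rate=80,f_stop=8); print("hit",hit)
set_gripper(8); s=env.read_state(); print(s['width'],s['grip_force'],s['tool_pos'],s['force'])
env.move_l([x,y,260],rate=120); s=env.read_state(); print(s['width'],s['grip_force'],s['force'],s['time_s'])
tx,ty=512,-380
env.reach([tx,ty,300],down(np.pi))
im,p,P=shot("wrist","w_fk.png"); c,wh,a,_=foam(im,p,P,(tx,ty),0); print(c.round(1),wh,a)
print(env.read_state()['time_s'])
E
```

```text
kb [607.6 183.7  54. ] headline y [612.8 183.8  95. ]
stand top [549.5 182.   98. ] stand base [550.2 182.3  56. ]
[[515.3 156.2  14. ]
 [515.3 214.1  14. ]
 [647.1 157.2  14. ]
 [647.  216.   14. ]]
hit False
17.975162974766405 29.999804198741913 [609.62700011 183.68339434 149.11184959] [ 0.28777646 -0.23257689  1.12920658]
18.402677748977887 29.999537765979767 [ 0.04949187  0.32753258 -1.89674425] 5.95
[ 510.1 -377.9] (103.6, 102.4) -7.7923736572265625
8.0583
```

View pics/w_fk.png

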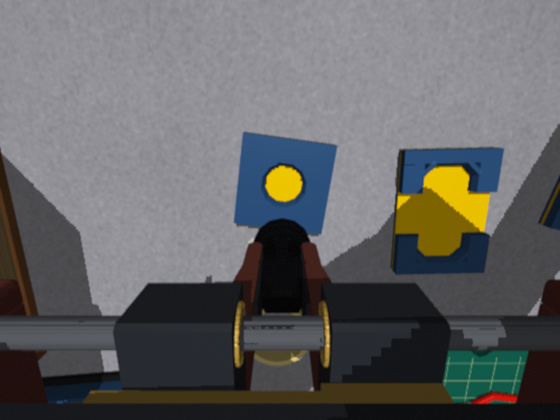

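The knight is held (width 18 mm). The knight's round cutout is at (284,183.5), and the cliff insert is fully visible at (447,211).

```bash
python3 - <<'E'
from h import *
im,p,P=shot("wrist")
hsv=cv2.cvtColor(im,cv2.COLOR_BGR2HSV)
m=cv2.inRange(hsv,(20,120,60),(35,255,255))
m[230:]=0; m[:,:240]=0; m[:,330:]=0
c=max(cv2.findContours(m,0,1)[0],key=cv2.contourArea)
g=ground(c[:,0],8,p,P)[:,:2].astype(np.float32); (gx,gy),r=cv2.minEnclosingCircle(g); e=cv2.fitEllipse(g); print("floor",gx,gy,r,e)
c2,wh,a,_=foam(im,p,P,(510,-378),0); print(c2,wh)
c3,wh,a,_=foam(im,p,P,(543,-188),0); print("cliff foam",c3,wh,a)
t=(np.array([gx,gy])+c2)/2; t=np.array(e[0])*.5+c2*.5
print("target",t)
x,y=t[0]+2,t[1]
env.reach([x,y,190],down(np.pi))
env.move_l([x,y,125],rate=100)
f0=env.read_state()['force']
hit=env.move_l([x,y,106],rate=30,f_stop=4); s=env.read_state(); print("hit",hit,s['tool_pos'],s['force']-f0,s['time_s'])
E
```

```text
floor 510.2955322265625 -377.7854919433594 21.894733428955078 ((510.2510070800781, -377.73333740234375), (42.24146270751953, 42.42613983154297), 16.532289505004883)
[ 510.206604   -377.90939331] (103.6, 102.5)
cliff foam [ 544.04541016 -191.89474487] (149.2, 113.1) 1.3474924564361572
target [ 510.22880554 -377.82136536]
hit True [ 512.19666829 -377.75651577  108.92218111] [1.26928358 0.39473049 4.7604511 ] 9.9583
```

```bash
python3 - <<'E'
from h import *
s=env.read_state(); x,y,z=s['tool_pos']
set_gripper(50)
env.move_l([x,y,200],rate=120)
env.move_l([x,y,300],rate=200); im,p,P=shot("wrist","w_k2.png")
x,y=549.6,182.1; h=np.pi
env.reach([x,y,230],down(h)); shot("wrist","w_pile2.png")
a,b=cv2.imread("pics/w_k2.png")[100:300,160:440],cv2.imread("pics/w_pile2.png")[80:280,160:440]
cv2.imwrite("pics/c2.png",cv2.resize(np.hstack([a,b]),None,fx=1.42,fy=1.42,interpolation=cv2.INTER_CUBIC)); print(env.read_state()['time_s'])
E
```

```text
14.3333
```

View pics/c2.png

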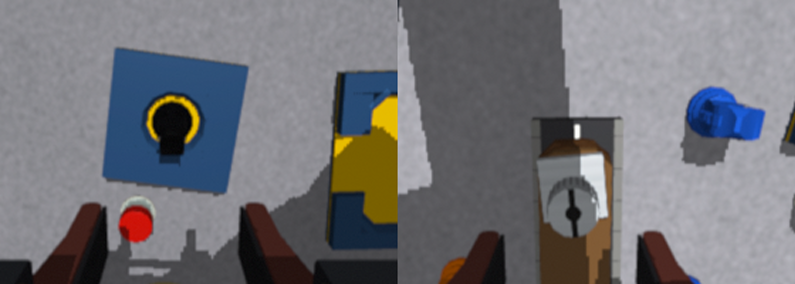

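The knight stands upright and centred in the round cutout (left half, ~(172,122)), and the red pot is untouched. The stand is still upright on the cliff (right half, disc ~(573,205)). Stand next.

```bash
python3 - <<'E'
from h import *
x,y=549.6,182.1; h=np.pi
set_gripper(60)
hit=env.move_l([x,y,147],rate=80,f_stop=8); print("hit",hit)
set_gripper(15); s=env.read_state(); print(s['width'],s['grip_force'])
env.move_l([x,y,270],rate=120); s=env.read_state(); print(s['width'],s['force'],s['time_s'])
rot=np.radians(-11.7-5)
env.reach([490.6,384,310],down(h+rot))
im,p,P=shot("wrist","w_fs.png"); c,wh,a,_=foam(im,p,P,(490,384),0); print(c.round(1),wh,a)
hsv=cv2.cvtColor(im,cv2.COLOR_BGR2HSV); m=cv2.inRange(hsv,(20,120,60),(35,255,255))
for c in cv2.findContours(m,0,1)[0]:
    if cv2.contourArea(c)>300:
        r=cv2.minAreaRect(ground(c[:,0],8,p,P)[:,:2].astype(np.float32))
        if np.hypot(r[0][0]-490,r[0][1]-384)<40: print("floor",r)
print(env.read_state()['time_s'])
E
```

```text
hit False
25.574012563182546 30.000051856040955
25.707950522228113 [ 0.16813629 -0.41267751 -0.89683091] 17.7333
[490.7 386.4] (103.5, 102.4) -11.710494995117188
floor ((490.7680969238281, 386.3520202636719), (47.16584777832031, 46.75538635253906), 78.19718170166016)
18.65
```

View pics/w_fs.png

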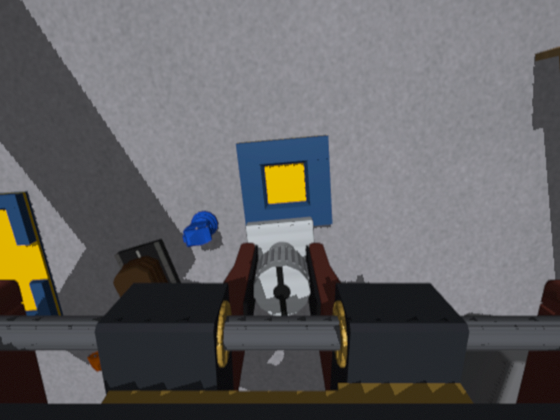

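The stand is held. Its base edge, from (247,224) to (312,218), is parallel to the insert's edge, (237,144) to (327,136). The cutout is at (285,184). Lower it.

```bash
python3 - <<'E'
from h import *
h=np.pi+np.radians(-16.7)
x,y=490.7,386.4
env.reach([x,y,180],down(h))
env.move_l([x,y,123],rate=100)
f0=env.read_state()['force']
hit=env.move_l([x,y,104],rate=30,f_stop=4); s=env.read_state(); print("hit",hit,s['tool_pos'],s['force']-f0,s['time_s'])
if hit and s['tool_pos'][2]<109:
    set_gripper(56); env.move_l([x,y,200],rate=120); env.move_l([x,y,300],rate=200)
    a,_,_=shot("wrist")
    env.reach([581,185,240],down(np.pi)); b,p,P=shot("wrist","w_cliff.png")
    cv2.imwrite("pics/c3.png",cv2.resize(np.hstack([a[100:300,160:440],b[60:260,160:440]]),None,fx=1.42,fy=1.42,interpolation=cv2.INTER_CUBIC))
    hsv=cv2.cvtColor(b,cv2.COLOR_BGR2HSV); m=cv2.inRange(hsv,(5,90,30),(20,200,255))
    for c in cv2.findContours(cv2.morphologyEx(m,cv2.MORPH_CLOSE,np.ones((5,5))),0,1)[0]:
        if cv2.contourArea(c)>1000: print(cv2.boundingRect(c),cv2.minAreaRect(ground(c[:,0],48,p,P)[:,:2].astype(np.float32)))
print(env.read_state()['time_s'])
E
```

```text
hit True [490.6856926  386.49363273 106.59867459] [-0.36839553  1.02635419  4.02682867] 20.4917
(176, 353, 384, 51) ((761.3009643554688, 274.0037536621094), (399.97222900390625, 61.980613708496094), 89.94711303710938)
(340, 244, 76, 85) ((663.274169921875, 268.3954772949219), (113.57923126220703, 34.69261932373047), 44.66613006591797)
(146, 231, 79, 137) ((674.940185546875, 87.51786804199219), (42.686370849609375, 158.7751922607422), 66.40583801269531)
(254, 143, 52, 115) ((576.018310546875, 183.18223571777344), (43.537628173828125, 101.70645141601562), 89.92576599121094)
23.7417
```

View pics/c3.png

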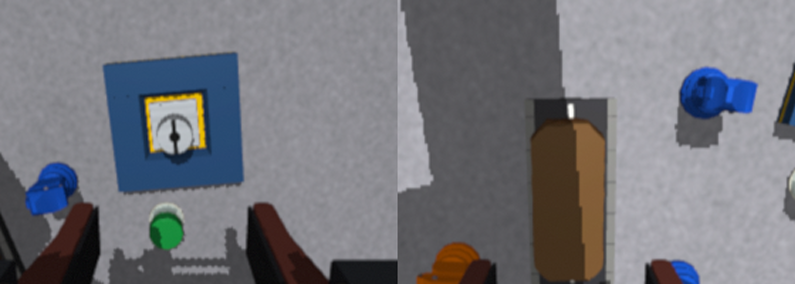

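The stand is seated square in its cutout (left half, ~(174,128)) and the green pot is standing. The bare cliff lies on the road with its axis along x. Before grasping the cliff, I measure both large inserts from directly overhead, because a held cliff would block the view.

```bash
python3 - <<'E'
from h import *
out=[]
for n,(x,y) in (("cliff",(544,-190)),("road",(486,9))):
    env.reach([x,y,320],down(np.pi)); im,p,P=shot("wrist"); out.append(im[60:360,140:420])
    c,wh,a,_=foam(im,p,P,(x,y),0); print(n,c.round(1),wh,a)
    hsv=cv2.cvtColor(im,cv2.COLOR_BGR2HSV); m=cv2.inRange(hsv,(20,120,60),(35,255,255))
    for k in cv2.findContours(m,0,1)[0]:
        if cv2.contourArea(k)>2000: 
            r=cv2.minAreaRect(ground(k[:,0],8,p,P)[:,:2].astype(np.float32)); print("  yellow",r)
cv2.imwrite("pics/c4.png",cv2.resize(np.hstack(out),None,fx=1.42,fy=1.42)); print(env.read_state()['time_s'])
E
```

```text
cliff [ 544.6 -188.5] (148.4, 106.4) 1.354050874710083
  yellow ((862.5034790039062, -68.99313354492188), (34.95914840698242, 556.0028076171875), 0.029168156906962395)
  yellow ((545.7550048828125, -188.29586791992188), (111.96345520019531, 106.30950164794922), 51.003719329833984)
  yellow ((485.2710266113281, 6.497779846191406), (109.35734558105469, 140.73214721679688), 77.45486450195312)
road [485.2   7.3] (176.7, 106.6) -12.539436340332031
  yellow ((806.0149536132812, 128.6494903564453), (35.059234619140625, 556.944091796875), 0.06369318068027496)
  yellow ((545.0960083007812, -187.7365264892578), (112.00382232666016, 109.62773895263672), 1.4913175106048584)
  yellow ((485.46484375, 7.218769073486328), (108.11007690429688, 141.04425048828125), 77.42811584472656)
26.1167
```

View pics/c4.png

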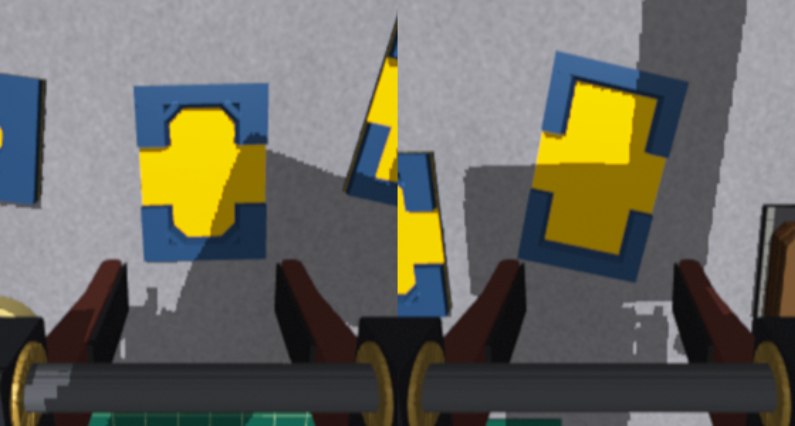

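The overhead crops show both inserts clear. The cliff insert is at (544.7,−188.3), yaw 1.4°, and the road insert at (485.3,7.3), yaw −12.5°. Outline and floor agree with the given sizes for both. Now the cliff.

```bash
python3 - <<'E'
from h import *
x,y=576.3,183.2
set_gripper(68)
env.reach([x,y,170],down(np.pi))
hit=env.move_l([x,y,97.5],rate=70,f_stop=6); print("hit",hit,env.read_state()['tool_pos'])
if not hit:
    set_gripper(30); s=env.read_state(); print(s['width'],s['grip_force'])
    env.move_l([x,y,140],rate=60); env.move_l([x,y,260],rate=150); s=env.read_state(); print(s['width'],s['force'],s['time_s'])
    h=np.pi+np.radians(1.4); x,y=544.7,-188.3
    env.reach([x,y,240],down(h)); shot("wrist","w_cl.png")
    env.move_l([x,y,110],rate=120)
    f0=env.read_state()['force']
    hit=env.move_l([x,y,88],rate=25,f_stop=5); s=env.read_state(); print("hit",hit,s['tool_pos'],s['force']-f0,s['time_s'])
E
```

```text
hit False [576.6153366  183.32434836  97.94200738]
45.91873140912221 29.99895840883255
45.55542943947037 [-0.37838686  0.31804892 -2.42855467] 30.9833
hit True [ 544.53095154 -188.24503362   91.6069443 ] [-0.53720109  1.40538383  5.14503118] 34.3583
```

View pics/w_cl.png

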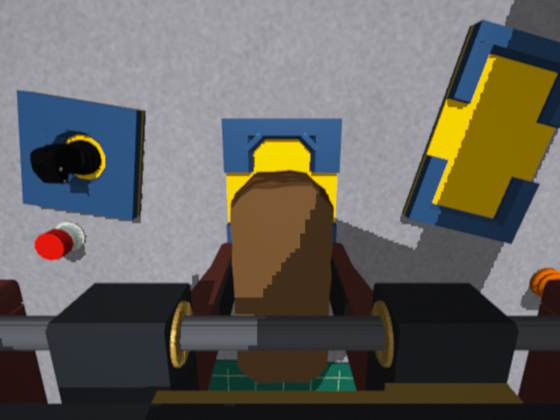

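The cliff was held level over its insert (dark channel and cutout at ~(282,160)). It made contact at TCP z=91.6 against 91.9 expected for the floor, so it is fully down. Release it and look at it and the road.

```bash
python3 - <<'E'
from h import *
x,y,z=env.read_state()['tool_pos']
set_gripper(66); env.move_l([x,y,150],rate=80); env.move_l([x,y,300],rate=200)
a,_,_=shot("wrist")
env.reach([581,186,270],down(np.pi)); b,p,P=shot("wrist","w_road.png")
cv2.imwrite("pics/c5.png",cv2.resize(np.hstack([a[90:300,140:420],b[90:300,140:420]]),None,fx=1.42,fy=1.42,interpolation=cv2.INTER_CUBIC))
g=cv2.cvtColor(b,cv2.COLOR_BGR2HSV); m=cv2.inRange(g,(0,0,0),(179,80,85)); m[270:]=0
hx=proj([[515,185,14],[647,185,14],[581,155,14],[581,215,14]],p,P); print(hx.round(1),env.read_state()['time_s'])
E
```

```text
[[282.3 127.5]
 [282.4 249.6]
 [254.1 191.7]
 [310.6 191.7]] 38.1833
```

View pics/c5.png

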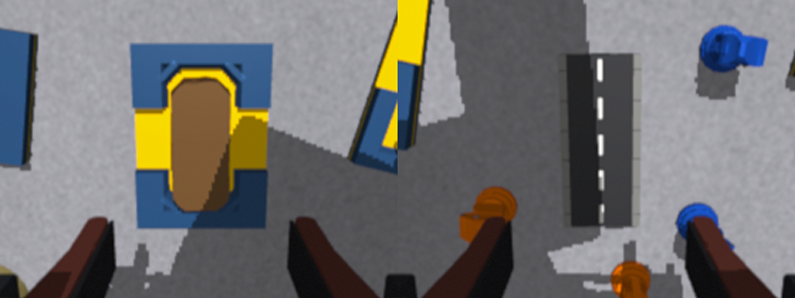

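The cliff sits in its cut-cornered cutout (left half; the visible offset is parallax of its 42 mm high top). The road is bare, with dashes running along column ~600 and ends at rows 54 and 227. I refine with the dash mask, then move the road.

```bash
python3 - <<'E'
from h import *
p,P=cam("wrist"); b=cv2.imread("pics/w_road.png")
g=cv2.cvtColor(b,cv2.COLOR_BGR2HSV); m=cv2.inRange(g,(0,0,200),(179,40,255)); w=np.zeros_like(m); w[120:250,272:292]=m[120:250,272:292]
v,u=np.nonzero(w); q=ground(np.c_[u,v],14,p,P); k,c0=np.polyfit(q[:,0]-581.3,q[:,1],1)
print(len(u),"yaw",np.degrees(k),"y",c0,"x range",q[:,0].min(),q[:,0].max(),"mid",(q[:,0].min()+q[:,0].max())/2)
yaw=np.arctan(k); assert abs(yaw)<.06 and 181<c0<189
x,y=581.3,c0
set_gripper(78)
env.reach([x,y,150],down(np.pi+yaw))
hit=env.move_l([x,y,82],rate=60,f_stop=6); print("hit",hit,env.read_state()['tool_pos'])
if not hit:
    set_gripper(45); s=env.read_state(); zg=s['tool_pos'][2]; print(s['width'],s['grip_force'],zg)
    env.move_l([x,y,130],rate=60); env.move_l([x,y,220],rate=150); s=env.read_state(); print(s['width'],s['force'],s['time_s'])
    x,y=485.3,7.3
    env.reach([x,y,200],down(np.pi+np.radians(-12.5))); shot("wrist","w_rh.png")
    env.move_l([x,y,107],rate=100)
    f0=env.read_state()['force']
    hit=env.move_l([x,y,86],rate=25,f_stop=5); s=env.read_state(); print("hit",hit,s['tool_pos'],"expect",zg+8,s['force']-f0,s['time_s'])
E
```

```text
123 yaw 0.7314897074783409 y 185.12439739124846 x range 519.5224616492055 633.452915496792 mid 576.4876885729988
hit False [581.5956231  185.21922159  82.40994121]
59.375303753755375 29.99979168176651 82.30031975491609
59.65292435613658 [-1.05775284 -0.18671833 -1.14248821] 42.5667
hit True [485.27411591   7.28479178  89.98631659] expect 90.30031975491609 [-0.40782929  0.0367433   3.80963048] 45.1833
```

View pics/w_rh.png

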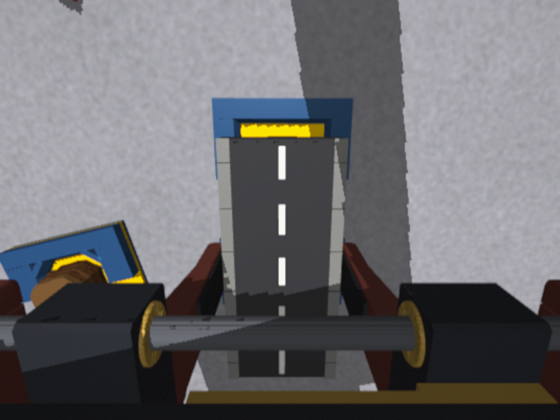

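The road was held level and parallel to its insert (dashes at column 282). It touched down at z=90.0 against 90.3 expected. Release and check everything.

```bash
python3 - <<'E'
from h import *
x,y,z=env.read_state()['tool_pos']
set_gripper(76); env.move_l([x,y,150],rate=80); env.move_l([x,y,330],rate=200)
im,p,P=shot("wrist")
env.reach([420,330,400],down(np.pi)); env.hold(.5)
t,_,_=shot("top"); s,_,_=shot("scene")
A=cv2.resize(im[40:320,100:460],(400,300)); B=cv2.resize(t[140:290,80:280],(400,300),interpolation=cv2.INTER_CUBIC)
C=cv2.resize(s[150:300,90:490],(800,300),interpolation=cv2.INTER_CUBIC)
cv2.imwrite("pics/fin.png",np.vstack([np.hstack([A,B]),C])); print(env.read_state()['time_s'])
E
```

```text
49.5417
```

View pics/fin.png

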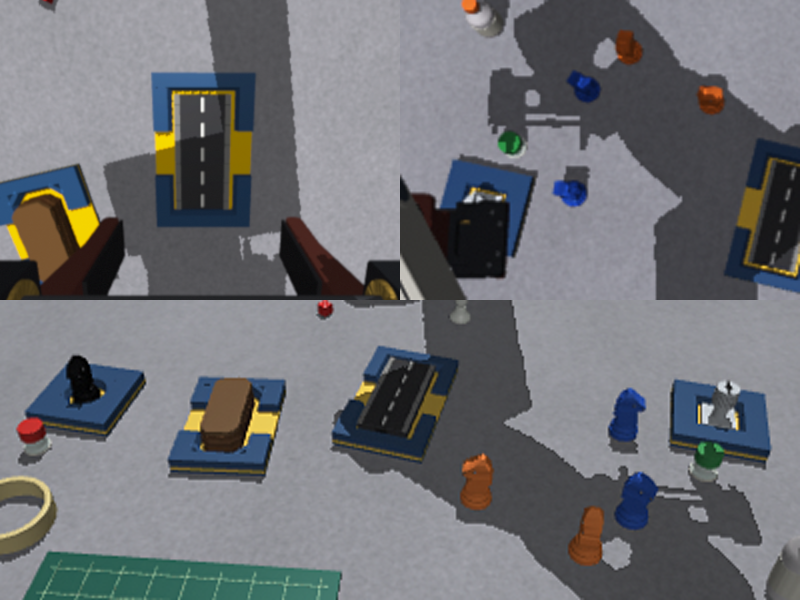

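All four pieces are upright in their cutouts: knight (82,380), cliff (228,412), road (402,400) and stand (724,405). Both pots and the look-alikes are standing, and the arm is clear at 330+ mm.

```bash
python3 -c "
from station import workorder
print(workorder.sign_off())"
```

```text
the job is handed in; nothing more can be done
None
```

I packed the knight, stand, cliff edge and road segment in that order, each upright and down to the floor of its own insert with both paint pots still standing, and handed the job in after about 50 s of robot time; no verdict came back.

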